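# Sweep the weighing dishes into the pan

### The job

Clear the bench: with the outside of the fingers, sweep the three square black weighing dishes across the bench into the open-mouthed steel pan, so that all three lie flat and right way up on its floor, fully inside behind the front ends of its side walls. Push them gently; do not pinch them, pick any of them up or tip them over. Leave the bottles, glassware, bung and marker standing or lying where they are.

Things in the scene. Friction and masses are not known exactly. Their poses are not given: they have to be found in the camera images.
- pan: steel sweep pan fixed on the bench, left of the work. Origin: on the bench under its floor's centre; z up. Floor 3 mm thick; walls 28 mm high, 3 mm thick: inner faces at own x = -120 and +120 mm and, at the back, own y = +65 mm. Floor and side walls start at own y = -65 mm, where the 240 mm wide mouth is open towards own -y (to the robot's right at zero yaw). A black handle sticks out behind.
- pan_mouth (a point): middle of the pan's mouth, level with its floor, between the front ends of the side walls (own y = -65 mm of the pan). In front of it a ramp as wide as the mouth rises 3 mm from the bench over 20 mm, so that dishes slide in.
- dish_a: loose square black plastic weighing dish, an open-topped tray 48 x 48 x 18 mm with 2.5 mm walls, 14 to 28 g, lying flat to the right of the pan's mouth; slides easily. One of three alike. Origin: centre of its underside, z up, x and y along its sides.
- dish_b: loose square black plastic weighing dish, an open-topped tray 48 x 48 x 18 mm with 2.5 mm walls, 14 to 28 g, lying flat to the right of the pan's mouth; slides easily. One of three alike. Origin: centre of its underside, z up, x and y along its sides.
- dish_c: loose square black plastic weighing dish, an open-topped tray 48 x 48 x 18 mm with 2.5 mm walls, 14 to 28 g, lying flat to the right of the pan's mouth; slides easily. One of three alike. Origin: centre of its underside, z up, x and y along its sides.
- vial: small capped glass vial, 24 mm across, 45 mm high, standing among the dishes. Origin: centre of its underside. To be left alone.
- bung: black rubber bung, round, 34 mm across, 30 mm high, standing beyond the dishes. Origin: centre of its underside. To be left alone.
- marker: marker pen 14 x 120 x 14 mm lying along its own y axis, nearest the robot. Origin: centre of its underside. To be left alone.
- beaker: glass beaker 68 mm across, 70 mm high, on the right. Origin: centre of its underside. To be left alone.
- amber_tall: amber reagent bottle 86 mm across, 240 mm high, standing on the far right. Origin: centre of its underside. To be left alone.
- amber_small: amber reagent bottle 70 mm across, 150 mm high, standing far left. Origin: centre of its underside. To be left alone.
- jar: glass jar with a metal lid, 84 mm across, 100 mm high, on the right, farther out. Origin: centre of its underside. To be left alone.

How it is judged:
By the outcome, as a careful person would: the job done as asked, in the order asked, and still so for the second after the job is handed in, with the robot touching nothing.
It also fails if it takes over 67 s, if anything falls off the work surface, if the arm or the gripper's body presses on something with over 40 N, if the wrist force passes 120 N, or if a joint passes its speed limit or range.

### The arm

A 7-joint arm with a two-finger parallel gripper is mounted at the origin on the work surface. World frame = base frame: x ahead of the robot, y to its left, z up, the work surface at z = 0. Lengths are in mm, angles in rad, forces in N, time in s.
With the tool pointing down it reaches from about 400 to 875 mm from the base axis. Payload 4.4 kg.
Tool frame: the origin (TCP) lies between the finger pads; the fingertips stand ctrl.tcp_to_tips ahead of it and the grasp point (between the pads) lies 8 mm behind it (ctrl.tcp_to_tips is the distance from the TCP to the fingertips, in mm); z points along the fingers, y is the direction in which the jaws open and shut (so a half turn about z gives the same grasp; the last joint's range is limited). The gripper opens to 85 mm and grips with 20 to 120 N. Pads are 22 mm wide; open, the fingers measure 114 mm over their backs; the gripper's body (76 mm by 85 mm) begins 54 mm behind the grasp point. The pads swing forward as they close: fully open they stand 13 mm farther back than shut.
Start: joints at [-1.209, 0.628, 0.038, 1.517, -0.027, 0.996, -0.02], TCP at [269.645, 591.447, 242.313] pointing down, gripper open.
Joint ranges: [-3.06, 3.06], [-0.37, 2.12], [-1.25, 1.32], [0.18, 2.47], [-1.1, 4.24], [0.23, 1.98], [-2.94, 2.94]. Speed limits (rad/s): [2.57, 2.57, 3.14, 3.14, 3.14, 3.14, 3.14].

### API

Orientations are given as [roll, pitch, yaw] about the fixed x, y, z axes, in that order (R = Rz(yaw) Ry(pitch) Rx(roll)).
In Python, from cell import ctrl gives the robot as it stands.
- The arm moves only by the tool send_rows, never from a script. Its argument "rows" is a list of rows, each an object of numbers: "x", "y", "z": the shift along the world's x, y, z in cm; "roll": the turn about the world's z in degrees; "claw": the closure, from 0 (fully open) to 1 (shut). A call has 1 to 5 rows; each row is the pose to reach, as a shift and turn from the pose commanded when the call began; what a row does not reach only later rows make up. A row lasts 1/12 s, in which the tool goes at most 41.7 mm and 7.16 degrees, less where a joint would pass 70% of its speed; a pose out of reach is approached as far as the arm can. A call with a gripper value outside its range is refused whole. The fingers move at their own pace and stop on an object; the grip force is fixed at half the most. Time passes only in rows, so rows that repeat a pose let the fingers close. It gives the time, the measured TCP pose, the force and the opening at its end, in the units of the state.
- ctrl.read_state(): the state, without advancing time (a new reading comes with each control period).
- ctrl.get_image(name): name is "scene" or "top" or "wrist"; returns (picture, depth): 400x640x3 uint8, blue, green, red; 400x640 float32, mm along the optical axis (not along the pixel's ray), 0 where there is no reading.
- ctrl.get_calibration(name): a dict with "intrinsics" (3x3 intrinsics, pixels), "T" (4x4, takes a point from camera to world coordinates). Camera axes: x right, y down, z forward; pixel columns grow to the right and rows downward; lengths in mm; the calibration is good to about 2 mm. A picture is of the moment at which its call begins: read the wrist's pose just before it. get_calibration takes no time and is no camera call; for the wrist camera it gives the pose at the moment of the call.
- ctrl.finish_job(): hands the job in, once; it reports no verdict.
Trained networks look in the newest picture that a camera, given by its name, has taken for a name from the list of things; names that differ only in an ending like _2 or _b are one class to them, and where a whole thing is asked for, a point or a joint stands for the part that bears it (a point fixed in the world has none). Each returns a list of dicts, best first, with "confidence" (0 to 1); they miss things now and then, are a little off and sometimes report something else, mostly with a low value. They report only what shows in the picture. A call takes as long as a camera call.
- ctrl.recognise(camera, query): "uv" ([column, row] in pixels, amid what is visible of it).
- ctrl.regions_of(camera, query): "region" (400x640 bool, what is visible of it) and "uv" ([column, row] in pixels, amid what is visible of it).
- ctrl.place_of(camera, query): "uv" ([column, row] in pixels: a listed point, or the origin of a listed thing).
The state is a dict: "clock": time; "qpos": joint angles; "qd": joint speeds; "tau": joint torques, N m; "eef_pos": TCP position; "tool_rot": TCP orientation; "force": force on the tool from outside, world axes, zero at the start; "torque": the same for the moment, N m; "width": finger opening in mm.
Only numpy, scipy, OpenCV 4.12 (cv2) and the standard library are available. Lean on these libraries where they do the work, as an engineer would, in place of code of your own. Each camera call takes 0.05 s, during which the arm holds its last target. There are 200 camera calls.

## Working session

There is one attempt and no reset: what is moved stays moved. The work goes in short steps, Python scripts to look and compute and a tool call to move; the robot and the scene stay as the last step left them, time stands still between calls to the robot, and variables do not carry over. Pictures are saved under pics/ and viewed, on a budget of 10 in all, crops included, one or two more only if the job needs it, and the job is handed in when it is done.

Besides the shell and the picture viewer there is one more tool, called after "Request:" in YAML: its name, and indented under it one key for each argument. send_rows: Moves the arm, as the interface text tells. Its arguments: {"type":"object","properties":{"rows":{"type":"array"}},"required":["rows"]}

```bash
ls; mkdir -p pics
cat > h.py <<'E'
from cell import ctrl
import numpy as np, cv2
def w(cam,uv,z=None,d=None):
    c=ctrl.get_calibration(cam);K=np.array(c["intrinsics"]);T=np.array(c["T"])
    r=T[:3,:3]@np.linalg.inv(K)@np.array([uv[0],uv[1],1.])
    if d is None: d=(z-T[2,3])/r[2]
    return T[:3,3]+r*d
E
python3 - <<'E'
from h import *
s=ctrl.read_state();print(s["clock"],s["eef_pos"],s["tool_rot"],s["force"],s["width"],ctrl.tcp_to_tips)
p,d=ctrl.get_image("top");cv2.imwrite("pics/top1.png",p)
for q in ["dish_a","pan","pan_mouth","vial","bung","marker","beaker","amber_tall","amber_small","jar"]:
    for r in ctrl.place_of("top",q)[:4]:
        print(q,round(r["confidence"],2),np.round(r["uv"]),np.round(w("top",r["uv"],0)))
print(ctrl.read_state()["clock"])
E
```

```text
pics
0.0 [269.36314103 590.86464532 241.35918545] [-3.13960870e+00  7.12583056e-06  2.71377778e+00] [-0.09037003 -0.58540255 -0.51040481] 85.32415882357628 11.0
dish_a 0.94 [386. 242.] [ 464. -175.    0.]
dish_a 0.93 [340. 166.] [667. -58.   0.]
dish_a 0.65 [312. 197.] [582.  18.   0.]
dish_a 0.5 [306. 260.] [419.  33.   0.]
pan 0.77 [250. 198.] [580. 181.   0.]
pan 0.7 [342. 167.] [664. -63.   0.]
pan_mouth 0.89 [272. 201.] [573. 122.   0.]
vial 0.65 [386. 195.] [ 588. -179.    0.]
bung 0.6 [313. 132.] [761.  16.   0.]
bung 0.32 [313. 195.] [588.  16.   0.]
marker 0.73 [308. 261.] [415.  29.   0.]
marker 0.24 [384. 196.] [ 585. -174.    0.]
beaker 0.76 [457. 244.] [ 458. -358.    0.]
amber_tall 0.87 [478. 190.] [ 601. -422.    0.]
amber_small 0.73 [140. 212.] [543. 470.   0.]
jar 0.63 [426. 160.] [ 682. -289.    0.]
0.55
```

View pics/top1.png

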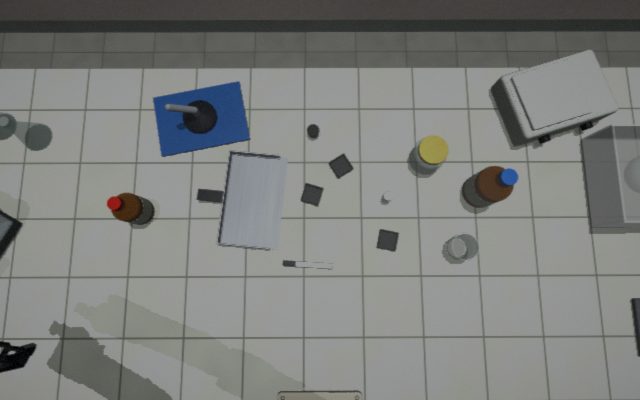

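The top view shows the pan at (250,200), the dishes at (312,195), (341,166) and (387,240), the vial at (386,197), the bung at (313,131) and the marker at (308,265). Next I'll fit the outlines.

```bash
cat >> h.py <<'E'
def rects(cam,q,z,n=4):
    out=[]
    for r in ctrl.regions_of(cam,q)[:n]:
        v,u=np.nonzero(r["region"])
        if len(u)<10: continue
        P=np.array([w(cam,(a,b),z)[:2] for a,b in zip(u,v)],np.float32)
        (c,s,a)=cv2.minAreaRect(P)
        print(q,round(r["confidence"],2),"uv",np.round(r["uv"]),"c",np.round(c),"size",np.round(s),"ang",round(a,1),"corners",np.round(cv2.boxPoints((c,s,a))).tolist())
E
python3 - <<'E'
from h import *
p,d=ctrl.get_image("top")
rects("top","dish_a",18,5); rects("top","pan",20,2); rects("top","vial",45,2);rects("top","marker",14,1);rects("top","bung",30,2)
p,d=ctrl.get_image("scene");cv2.imwrite("pics/scene1.png",p)
for r in ctrl.place_of("scene","dish_a")[:4]+ctrl.place_of("scene","pan_mouth")[:2]+ctrl.place_of("scene","vial")[:1]:
    print(round(r["confidence"],2),np.round(r["uv"]),np.round(w("scene",r["uv"],0)))
rects("scene","dish_a",9,4)
E
```

```text
dish_a 0.83 uv [342. 165.] c [663. -57.] size [50. 52.] ang 32.3 corners [[628.0, -49.0], [656.0, -92.0], [698.0, -66.0], [671.0, -22.0]]
dish_a 0.79 uv [311. 195.] c [588.  18.] size [49. 51.] ang 73.3 corners [[557.0, 2.0], [606.0, -12.0], [620.0, 34.0], [571.0, 49.0]]
dish_a 0.75 uv [388. 242.] c [ 468. -177.] size [49. 51.] ang 77.1 corners [[438.0, -195.0], [487.0, -206.0], [498.0, -158.0], [449.0, -147.0]]Traceback (most recent call last):
  File "<stdin>", line 3, in <module>
  File "h.py", line 13, in rects
    P=np.array([w(cam,(a,b),z)[:2] for a,b in zip(u,v)],np.float32)
                ~^^^^^^^^^^^^^
  File "h.py", line 4, in w
    c=ctrl.get_calibration(cam);K=np.array(c["intrinsics"]);T=np.array(c["T"])
ValueError: time passes only in moves, steps and waits
```

```bash
sed -i 's/^def w(/C={}\ndef w(/; s/    c=ctrl.get_calibration(cam);/    c=C[cam] if cam in C else C.setdefault(cam,ctrl.get_calibration(cam));/' h.py
python3 - <<'E'
from h import *
p,d=ctrl.get_image("top")
rects("top","pan",20,2); rects("top","vial",45,2);rects("top","marker",14,1);rects("top","bung",30,2)
p,d=ctrl.get_image("scene");cv2.imwrite("pics/scene1.png",p)
for r in ctrl.place_of("scene","dish_a")[:4]+ctrl.place_of("scene","pan_mouth")[:2]+ctrl.place_of("scene","vial")[:1]+ctrl.place_of("scene","pan")[:1]:
    print(round(r["confidence"],2),np.round(r["uv"]),np.round(w("scene",r["uv"],0)))
E
```

```text
pan 0.55 uv [247. 198.] c [579. 205.] size [224. 253.] ang 84.1 corners [[441.0, 106.0], [693.0, 80.0], [716.0, 303.0], [464.0, 329.0]]
vial 0.62 uv [389. 197.] c [ 575. -172.] size [20. 29.] ang 44.3 corners [[558.0, -169.0], [579.0, -190.0], [593.0, -176.0], [572.0, -155.0]]
vial 0.53 uv [130. 209.] c [548. 476.] size [126.  73.] ang 73.2 corners [[495.0, 426.0], [565.0, 405.0], [601.0, 525.0], [531.0, 546.0]]
marker 0.72 uv [341. 164.] c [665. -59.] size [58. 54.] ang 34.6 corners [[626.0, -53.0], [656.0, -97.0], [704.0, -64.0], [674.0, -20.0]]
bung 0.43 uv [311. 130.] c [756.  15.] size [33. 32.] ang 43.8 corners [[733.0, 15.0], [755.0, -8.0], [779.0, 14.0], [756.0, 38.0]]
0.95 [287. 234.] [674. -60.   0.]
0.67 [330. 218.] [581.  22.   0.]
0.51 [276. 183.] [ 481. -167.    0.]
0.74 [306. 265.] [758.  17.   0.]
0.69 [367. 220.] [556. 113.   0.]
0.57 [258. 204.] [ 585. -174.    0.]
0.78 [392. 229.] [574. 179.   0.]
```

View pics/scene1.png

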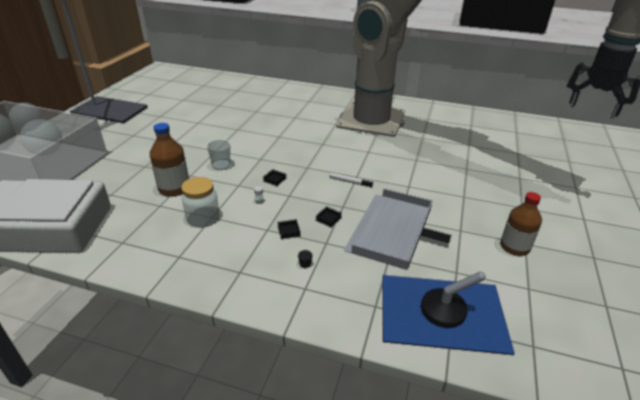

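The scene view agrees: the dishes are at (274,178), (289,229) and (328,217), and the pan is open to the left. The pan sits at about (577,179) with yaw about -6°. I'll move behind dish C first, with the fingers nearly shut and the jaw axis along world x.

Request:
send_rows:
  rows:
    - {"x":1.8,"y":-3.5,"z":0,"roll":-6.6,"claw":0.8}
    - {"x":3.6,"y":-7,"z":0,"roll":-13.2,"claw":0.8}
    - {"x":5.4,"y":-10.5,"z":0,"roll":-19.8,"claw":0.8}
    - {"x":7.2,"y":-14,"z":0,"roll":-26.4,"claw":0.8}
    - {"x":9,"y":-17.5,"z":0,"roll":-33,"claw":0.8}

```text
clock: 1.62
eef_pos: [360.2, 414.8, 242.5]
tool_rot: [3.141, -0.0, 2.132]
force: [1.3, 0.9, 0.4]
width: 25.4
```

Request:
send_rows:
  rows:
    - {"x":1.8,"y":-3.5,"z":0,"roll":-6.6,"claw":0.8}
    - {"x":3.6,"y":-7,"z":0,"roll":-13.2,"claw":0.8}
    - {"x":5.4,"y":-10.5,"z":0,"roll":-19.8,"claw":0.8}
    - {"x":7.2,"y":-14,"z":0,"roll":-26.4,"claw":0.8}
    - {"x":9,"y":-17.5,"z":0,"roll":-32.5,"claw":0.8}

```text
clock: 2.03
eef_pos: [450.3, 239.9, 242.7]
tool_rot: [3.141, -0.001, 1.565]
force: [1.5, 0.5, 0.0]
width: 16.5
```

Request:
send_rows:
  rows:
    - {"x":1.8,"y":-3.5,"z":0,"roll":0,"claw":0.8}
    - {"x":3.6,"y":-7,"z":0,"roll":0,"claw":0.8}
    - {"x":5.4,"y":-10.5,"z":0,"roll":0,"claw":0.8}
    - {"x":7.2,"y":-14,"z":0,"roll":0,"claw":0.8}
    - {"x":9,"y":-17.5,"z":0,"roll":0,"claw":0.8}

```text
clock: 2.45
eef_pos: [540.3, 64.8, 242.6]
tool_rot: [3.141, -0.0, 1.571]
force: [1.2, 1.4, -0.4]
width: 17.3
```

Request:
send_rows:
  rows:
    - {"x":1.6,"y":-3.6,"z":0,"claw":0.8}
    - {"x":3.2,"y":-7.2,"z":0,"claw":0.8}
    - {"x":4.7,"y":-10.7,"z":0,"claw":0.8}
    - {"x":4.7,"y":-10.7,"z":-4,"claw":0.8}
    - {"x":4.7,"y":-10.7,"z":-8,"claw":0.8}

```text
$.rows[0]: bad value
```

Run:
```python
from h import *
w("wrist",(0,0),0)
p,d=ctrl.get_image("wrist");cv2.imwrite("pics/w1.png",p)
rects("wrist","dish_a",18)
for r in ctrl.place_of("wrist","pan_mouth")[:1]: print(r["uv"],w("wrist",r["uv"],3))
```

```text
dish_a 0.72 uv [409. 259.] c [662. -54.] size [47. 57.] ang 31.7 corners [[627.0, -42.0], [657.0, -91.0], [697.0, -66.0], [667.0, -17.0]]
dish_a 0.56 uv [355. 212.] c [587.  20.] size [53. 51.] ang 73.1 corners [[555.0, 3.0], [604.0, -12.0], [619.0, 38.0], [570.0, 53.0]]
[337.9, 135.7] [565.39239849 117.06807627   3.        ]
```

View pics/w1.png

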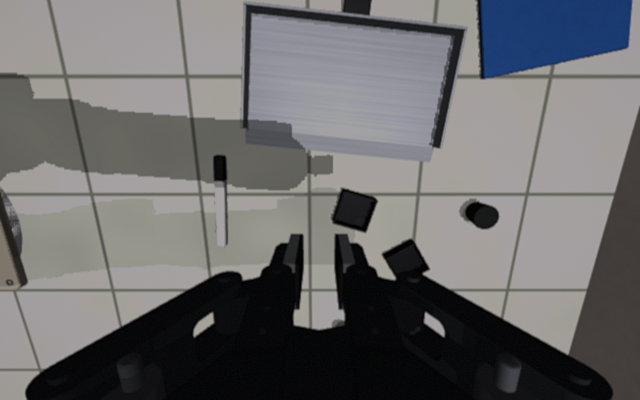

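The wrist view shows the whole pan, with its mouth at about (340,140), dish C at (355,210), B at (405,259) and the marker at (220,200). All of them match the top estimates. The call was refused because the rows had no "roll" value, so I'll resend it.

Run:
```python
from h import *
for n,uv,z in [("rampL",(247,142),0),("rampR",(431,160),0),("backL_top",(247,5),28),("backR_top",(465,30),28),("floorbackL",(251,14),3),("floorbackR",(455,38),3),("wallR front top",(440,147),28),("marker tip",(222,245),7),("marker cap",(220,156),7)]:
    print(n,np.round(w("wrist",uv,z)))
```

```text
rampL [448. 107.   0.]
rampR [691.  81.   0.]
backL_top [466. 252.  28.]
backR_top [703. 226.  28.]
floorbackL [465. 252.   3.]
floorbackR [704. 225.   3.]
wallR front top [689. 100.  28.]
marker tip [404. -36.   7.]
marker cap [414.  90.   7.]
```

Request:
send_rows:
  rows:
    - {"x":1.6,"y":-3.6,"z":0,"roll":0,"claw":0.8}
    - {"x":3.2,"y":-7.2,"z":0,"roll":0,"claw":0.8}
    - {"x":4.7,"y":-10.7,"z":0,"roll":0,"claw":0.8}
    - {"x":4.7,"y":-10.7,"z":-4,"roll":0,"claw":0.8}
    - {"x":4.7,"y":-10.7,"z":-8,"roll":0,"claw":0.8}

```text
clock: 3.02
eef_pos: [589.5, -42.5, 163.7]
tool_rot: [3.134, 0.001, 1.568]
force: [-0.3, 1.3, -2.3]
width: 16.9
```

Request:
send_rows:
  rows:
    - {"x":0,"y":0,"z":-4,"roll":0,"claw":0.8}
    - {"x":0,"y":0,"z":-8,"roll":0,"claw":0.8}
    - {"x":0,"y":0,"z":-11.5,"roll":0,"claw":0.8}
    - {"x":0,"y":0,"z":-13.5,"roll":0,"claw":0.8}
    - {"x":0,"y":0,"z":-14.4,"roll":0,"claw":0.8}

```text
clock: 3.43
eef_pos: [584.1, -38.2, 14.9]
tool_rot: [-3.136, -0.002, 1.572]
force: [0.2, -0.5, 0.9]
width: 17.2
```

Request:
send_rows:
  rows:
    - {"x":0,"y":0.4,"z":0.1,"roll":0,"claw":0.8}
    - {"x":0,"y":1.2,"z":0.1,"roll":0,"claw":0.8}
    - {"x":0,"y":2.2,"z":0.1,"roll":0,"claw":0.8}
    - {"x":0,"y":3.3,"z":0.1,"roll":0,"claw":0.8}
    - {"x":0,"y":4.4,"z":0.1,"roll":0,"claw":0.8}

```text
clock: 3.85
eef_pos: [587.7, 5.6, 20.9]
tool_rot: [3.139, -0.001, 1.572]
force: [-0.2, -1.1, 0.6]
width: 17.2
```

Request:
send_rows:
  rows:
    - {"x":0,"y":1.1,"z":0,"roll":0,"claw":0.8}
    - {"x":0,"y":2.2,"z":0,"roll":0,"claw":0.8}
    - {"x":0,"y":3.3,"z":0,"roll":0,"claw":0.8}
    - {"x":0,"y":4.3,"z":0,"roll":0,"claw":0.8}
    - {"x":0,"y":5,"z":0,"roll":0,"claw":0.8}

```text
clock: 4.27
eef_pos: [586.5, 55.4, 19.3]
tool_rot: [-3.141, -0.001, 1.572]
force: [-0.5, -0.6, 0.5]
width: 17.3
```

Run:
```python
from h import *
print(ctrl.read_state()["eef_pos"],ctrl.read_state()["force"])
w("wrist",(0,0),0)
p,d=ctrl.get_image("top");cv2.imwrite("pics/t2.png",cv2.resize(p[100:300,190:450],None,fx=3,fy=3,interpolation=2))
rects("top","dish_a",18)
p,d=ctrl.get_image("wrist"); rects("wrist","dish_a",18)
```

```text
[586.52124723  55.42989056  19.28961001] [-0.46357736 -0.59311413  0.50168527]
dish_a 0.86 uv [341. 166.] c [665. -58.] size [53. 52.] ang 32.3 corners [[628.0, -50.0], [656.0, -94.0], [701.0, -66.0], [673.0, -22.0]]
dish_a 0.7 uv [386. 239.] c [ 469. -175.] size [50. 49.] ang 77.7 corners [[439.0, -195.0], [487.0, -205.0], [498.0, -156.0], [450.0, -146.0]]
dish_a 0.7 uv [310. 185.] c [581.  92.] size [48. 49.] ang 0.0 corners [[556.0, 117.0], [556.0, 68.0], [605.0, 68.0], [605.0, 117.0]]
```

View pics/t2.png

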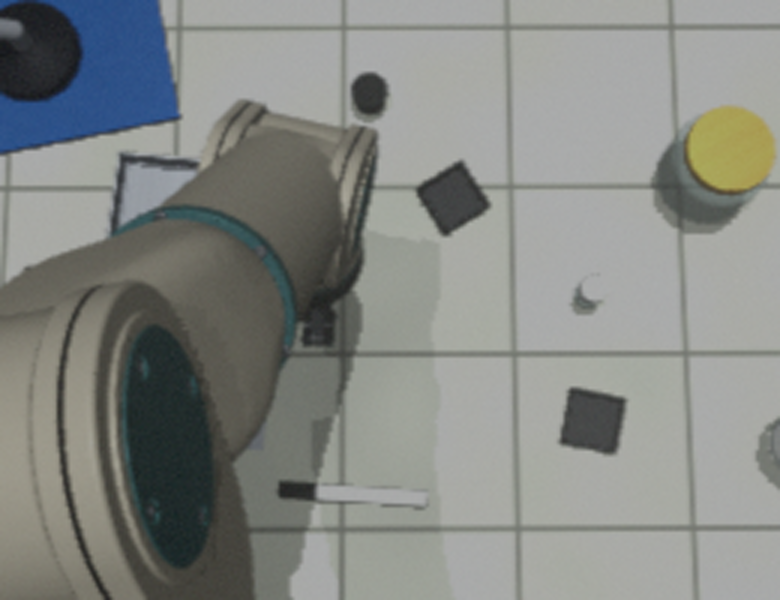

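The crop shows B at (453,198), A at (592,420) and the vial at (590,290), all unmoved. The arm hides C, but the wrist fit has it square and flush with the fingers at (581,92). I'll carry on into the pan.

Request:
send_rows:
  rows:
    - {"x":0,"y":0.6,"z":0.1,"roll":0,"claw":0.8}
    - {"x":0,"y":1.6,"z":0.2,"roll":0,"claw":0.8}
    - {"x":0,"y":2.7,"z":0.2,"roll":0,"claw":0.8}
    - {"x":0,"y":3.8,"z":0.2,"roll":0,"claw":0.8}
    - {"x":0,"y":4.9,"z":0.2,"roll":0,"claw":0.8}

```text
clock: 4.88
eef_pos: [586.6, 104.3, 21.3]
tool_rot: [-3.142, -0.001, 1.571]
force: [0.0, 0.3, -0.0]
width: 17.3
```

Request:
send_rows:
  rows:
    - {"x":0,"y":1.1,"z":0,"roll":0,"claw":0.8}
    - {"x":0,"y":2.2,"z":0,"roll":0,"claw":0.8}
    - {"x":0,"y":3.3,"z":0,"roll":0,"claw":0.8}
    - {"x":0,"y":4.4,"z":0,"roll":0,"claw":0.8}
    - {"x":0,"y":5.2,"z":0,"roll":0,"claw":0.8}

```text
clock: 5.3
eef_pos: [586.5, 156.5, 21.2]
tool_rot: [-3.142, -0.001, 1.572]
force: [-0.3, 0.4, 0.5]
width: 17.1
```

Run:
```python
from h import *
print(ctrl.read_state()["eef_pos"],ctrl.read_state()["force"])
w("wrist",(0,0),0)
p,d=ctrl.get_image("wrist"); rects("wrist","dish_a",21);cv2.imwrite("pics/w2.png",p)
```

```text
[586.48672076 156.48552438  21.23779862] [-0.31553561  0.44382091  0.47085933]
dish_a 0.93 uv [306. 189.] c [580. 192.] size [47. 48.] ang 0.4 corners [[557.0, 216.0], [557.0, 168.0], [604.0, 168.0], [604.0, 216.0]]
```

View pics/w2.png

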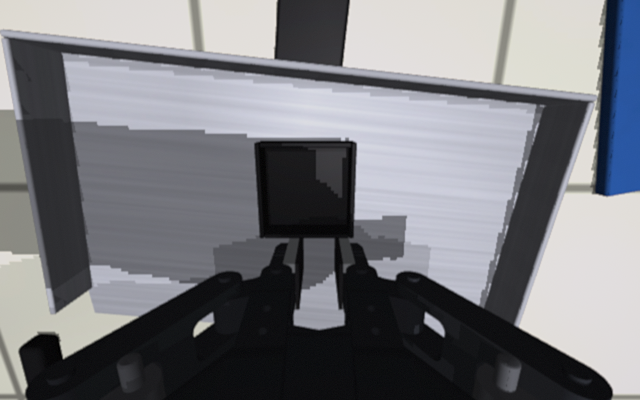

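C lies flat in the pan at (305,189), which is world (580,192), flush with the fingers. Now I'll back off, lift and go behind B.

Request:
send_rows:
  rows:
    - {"x":0,"y":-2,"z":0.5,"roll":0,"claw":0.8}
    - {"x":0,"y":-4.5,"z":3,"roll":0,"claw":0.8}
    - {"x":1,"y":-7.5,"z":5.5,"roll":2,"claw":0.8}
    - {"x":2.5,"y":-11,"z":6,"roll":4,"claw":0.8}
    - {"x":4,"y":-14.5,"z":6,"roll":6,"claw":0.8}

```text
clock: 5.82
eef_pos: [628.3, 7.6, 83.9]
tool_rot: [3.138, 0.001, 1.677]
force: [0.1, -0.6, -0.1]
width: 17.3
```

Request:
send_rows:
  rows:
    - {"x":1.3,"y":-3.5,"z":0,"roll":0,"claw":0.8}
    - {"x":2.6,"y":-7,"z":0,"roll":0,"claw":0.8}
    - {"x":3.9,"y":-10.4,"z":0,"roll":0,"claw":0.8}
    - {"x":4.5,"y":-13.1,"z":0,"roll":0,"claw":0.8}
    - {"x":4.5,"y":-13.1,"z":-2,"roll":0,"claw":0.8}

```text
clock: 6.23
eef_pos: [674.8, -134.2, 65.4]
tool_rot: [3.133, 0.011, 1.665]
force: [1.1, -1.6, 1.2]
width: 16.7
```

Request:
send_rows:
  rows:
    - {"x":0,"y":0,"z":-2,"roll":0,"claw":0.8}
    - {"x":0,"y":0,"z":-3.6,"roll":0,"claw":0.8}
    - {"x":0,"y":0,"z":-4.2,"roll":0,"claw":0.8}
    - {"x":0,"y":0,"z":-4.2,"roll":0,"claw":0.8}
    - {"x":0,"y":0.3,"z":-4.2,"roll":0,"claw":0.8}

```text
clock: 6.65
eef_pos: [671.6, -120.0, 19.6]
tool_rot: [-3.142, 0.001, 1.674]
force: [0.3, 0.2, 0.4]
width: 17.1
```

Request:
send_rows:
  rows:
    - {"x":0,"y":0.8,"z":0,"roll":0,"claw":0.8}
    - {"x":-0.1,"y":1.7,"z":0,"roll":0,"claw":0.8}
    - {"x":-0.2,"y":2.7,"z":0,"roll":0,"claw":0.8}
    - {"x":-0.3,"y":3.7,"z":0,"roll":0,"claw":0.8}
    - {"x":-0.4,"y":4.7,"z":0,"roll":0,"claw":0.8}

```text
clock: 7.07
eef_pos: [667.7, -69.5, 19.8]
tool_rot: [3.141, -0.001, 1.676]
force: [-0.2, 0.9, 0.1]
width: 16.8
```

Run:
```python
from h import *
print(ctrl.read_state()["eef_pos"],ctrl.read_state()["force"])
w("wrist",(0,0),0)
p,d=ctrl.get_image("wrist"); rects("wrist","dish_a",18);cv2.imwrite("pics/w3.png",p)
```

```text
[667.74109348 -69.53514479  19.80901745] [-0.18543818  0.87098268  0.05607481]
dish_a 0.93 uv [335. 183.] c [671. -31.] size [48. 48.] ang 13.9 corners [[642.0, -13.0], [654.0, -60.0], [700.0, -49.0], [688.0, -2.0]]
dish_a 0.76 uv [ 21. 366.] c [ 502. -161.] size [51. 23.] ang 79.2 corners [[485.0, -183.0], [509.0, -188.0], [518.0, -138.0], [495.0, -134.0]]
```

Request:
send_rows:
  rows:
    - {"x":-0.1,"y":1,"z":0,"roll":0,"claw":0.8}
    - {"x":-0.2,"y":2,"z":0,"roll":0,"claw":0.8}
    - {"x":-0.3,"y":3.1,"z":0,"roll":0,"claw":0.8}
    - {"x":-0.4,"y":4.2,"z":0,"roll":0,"claw":0.8}
    - {"x":-0.5,"y":5.3,"z":0,"roll":0,"claw":0.8}

```text
clock: 7.58
eef_pos: [662.5, -17.1, 19.2]
tool_rot: [-3.142, -0.0, 1.676]
force: [0.1, 0.1, 0.1]
width: 17.3
```

Request:
send_rows:
  rows:
    - {"x":-0.1,"y":1.1,"z":0,"roll":0,"claw":0.8}
    - {"x":-0.2,"y":2.2,"z":0,"roll":0,"claw":0.8}
    - {"x":-0.3,"y":3.3,"z":0,"roll":0,"claw":0.8}
    - {"x":-0.4,"y":4.4,"z":0.1,"roll":0,"claw":0.8}
    - {"x":-0.5,"y":5.5,"z":0.2,"roll":0,"claw":0.8}

```text
clock: 8.0
eef_pos: [657.5, 37.6, 21.3]
tool_rot: [-3.141, -0.0, 1.675]
force: [-1.0, -0.5, 0.2]
width: 16.8
```

Run:
```python
from h import *
print(ctrl.read_state()["eef_pos"],ctrl.read_state()["force"])
w("wrist",(0,0),0)
p,d=ctrl.get_image("wrist"); rects("wrist","dish_a",19);cv2.imwrite("pics/w4.png",p)
```

```text
[657.45001508  37.6290414   21.32318646] [-1.04846385 -0.46701879  0.21870111]
dish_a 0.69 uv [344. 188.] c [664.  74.] size [47. 48.] ang 5.8 corners [[638.0, 96.0], [643.0, 48.0], [690.0, 52.0], [685.0, 100.0]]
```

Request:
send_rows:
  rows:
    - {"x":-0.2,"y":1,"z":0,"roll":0,"claw":0.8}
    - {"x":-0.4,"y":2.1,"z":0,"roll":0,"claw":0.8}
    - {"x":-0.6,"y":3.2,"z":0,"roll":0,"claw":0.8}
    - {"x":-0.8,"y":4.3,"z":0,"roll":0,"claw":0.8}
    - {"x":-1.0,"y":5.4,"z":0,"roll":0,"claw":0.8}

```text
clock: 8.52
eef_pos: [647.3, 91.9, 21.3]
tool_rot: [-3.141, -0.0, 1.676]
force: [0.5, 0.2, 0.6]
width: 16.9
```

Request:
send_rows:
  rows:
    - {"x":-0.1,"y":1.1,"z":0,"roll":0,"claw":0.8}
    - {"x":-0.2,"y":2.2,"z":0,"roll":0,"claw":0.8}
    - {"x":-0.2,"y":3.3,"z":0,"roll":0,"claw":0.8}
    - {"x":-0.2,"y":4.4,"z":0,"roll":0,"claw":0.8}
    - {"x":-0.2,"y":5.2,"z":0,"roll":0,"claw":0.8}

```text
clock: 8.93
eef_pos: [645.6, 144.5, 21.3]
tool_rot: [3.141, -0.001, 1.676]
force: [0.9, -0.1, -0.0]
width: 17.1
```

Run:
```python
from h import *
print(ctrl.read_state()["eef_pos"],ctrl.read_state()["force"])
w("wrist",(0,0),0)
p,d=ctrl.get_image("wrist"); rects("wrist","dish_a",21);cv2.imwrite("pics/w5.png",p)
```

```text
[645.64105445 144.50895956  21.27750995] [ 0.88179084 -0.07569232 -0.04816647]
dish_a 0.98 uv [195. 147.] c [583. 193.] size [52. 47.] ang 0.2 corners [[557.0, 217.0], [557.0, 169.0], [609.0, 170.0], [609.0, 217.0]]
dish_a 0.78 uv [343. 188.] c [653. 181.] size [48. 49.] ang 6.0 corners [[627.0, 203.0], [632.0, 154.0], [680.0, 159.0], [674.0, 208.0]]
```

View pics/w5.png

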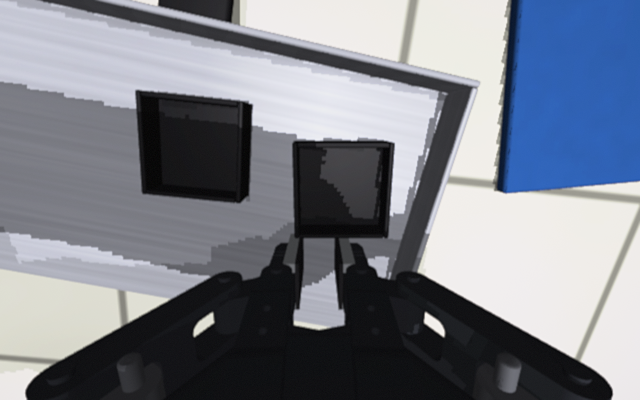

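B is at (343,188), world (653,181), square inside the pan, with C undisturbed next to it at (195,147). Now I'll go behind A.

Request:
send_rows:
  rows:
    - {"x":0,"y":-2,"z":0.5,"roll":0,"claw":0.8}
    - {"x":0,"y":-4.5,"z":3,"roll":0,"claw":0.8}
    - {"x":-1,"y":-7.5,"z":5.5,"roll":-2,"claw":0.8}
    - {"x":-2.5,"y":-11,"z":6.5,"roll":-6,"claw":0.8}
    - {"x":-4.5,"y":-14.5,"z":6.5,"roll":-10,"claw":0.8}

```text
clock: 9.45
eef_pos: [603.4, -4.9, 89.3]
tool_rot: [3.134, 0.0, 1.497]
force: [-0.0, -0.9, -0.3]
width: 16.6
```

Request:
send_rows:
  rows:
    - {"x":-2.2,"y":-3.4,"z":0,"roll":-2,"claw":0.8}
    - {"x":-4.5,"y":-6.8,"z":0,"roll":-2,"claw":0.8}
    - {"x":-6.8,"y":-10.2,"z":0,"roll":-2,"claw":0.8}
    - {"x":-9.1,"y":-13.6,"z":0,"roll":-2,"claw":0.8}
    - {"x":-11.4,"y":-17,"z":0,"roll":-2,"claw":0.8}

```text
clock: 9.87
eef_pos: [485.1, -174.8, 86.6]
tool_rot: [3.141, 0.001, 1.465]
force: [0.9, -0.3, -0.6]
width: 17.0
```

Request:
send_rows:
  rows:
    - {"x":-1.5,"y":-3,"z":0,"roll":0,"claw":0.8}
    - {"x":-2.2,"y":-4.9,"z":0,"roll":0,"claw":0.8}
    - {"x":-2.5,"y":-6,"z":0,"roll":0,"claw":0.8}
    - {"x":-2.5,"y":-6,"z":0,"roll":0,"claw":0.8}
    - {"x":-2.5,"y":-6,"z":-2,"roll":0,"claw":0.8}

```text
clock: 10.28
eef_pos: [464.2, -233.7, 68.6]
tool_rot: [3.135, 0.002, 1.465]
force: [0.4, 0.9, -0.0]
width: 16.8
```

Run:
```python
from h import *
print(ctrl.read_state()["eef_pos"],ctrl.read_state()["tool_rot"])
w("wrist",(0,0),0)
p,d=ctrl.get_image("wrist"); rects("wrist","dish_a",18);cv2.imwrite("pics/w6.png",p)
rects("wrist","vial",45)
```

```text
[ 464.22516983 -233.65289565   68.5957135 ] [3.13543735e+00 1.62968203e-03 1.46487808e+00]
dish_a 0.98 uv [315. 136.] c [ 469. -177.] size [48. 48.] ang 77.8 corners [[441.0, -195.0], [487.0, -205.0], [497.0, -158.0], [451.0, -148.0]]
vial 0.89 uv [501. 119.] c [ 566. -175.] size [23. 42.] ang 83.9 corners [[544.0, -184.0], [586.0, -188.0], [588.0, -166.0], [546.0, -161.0]]
```

View pics/w6.png

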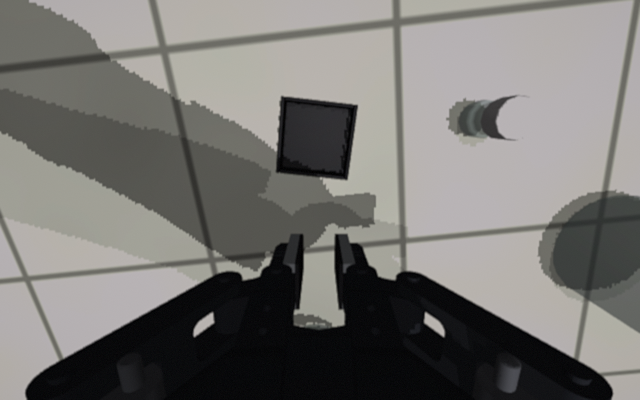

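Dish A is at (316,138), centred ahead of the fingers, and the vial at (510,118) is clear to the right. I'll go down and push along the pan's axis.

Request:
send_rows:
  rows:
    - {"x":0,"y":0,"z":-2,"roll":0,"claw":0.8}
    - {"x":0,"y":0,"z":-4,"roll":0,"claw":0.8}
    - {"x":0,"y":0,"z":-4.7,"roll":0,"claw":0.8}
    - {"x":0,"y":0.3,"z":-4.7,"roll":0,"claw":0.8}
    - {"x":0,"y":1,"z":-4.7,"roll":0,"claw":0.8}

```text
clock: 10.85
eef_pos: [462.0, -222.7, 19.7]
tool_rot: [3.141, 0.001, 1.465]
force: [-0.2, -0.5, -0.8]
width: 17.0
```

Request:
send_rows:
  rows:
    - {"x":0.1,"y":0.9,"z":0,"roll":0,"claw":0.8}
    - {"x":0.2,"y":1.8,"z":0,"roll":0,"claw":0.8}
    - {"x":0.3,"y":2.8,"z":0,"roll":0,"claw":0.8}
    - {"x":0.4,"y":3.9,"z":0,"roll":0,"claw":0.8}
    - {"x":0.5,"y":5,"z":0,"roll":0,"claw":0.8}

```text
clock: 11.27
eef_pos: [467.0, -171.1, 19.7]
tool_rot: [3.141, -0.0, 1.466]
force: [1.1, -0.7, 0.4]
width: 16.7
```

Request:
send_rows:
  rows:
    - {"x":0.1,"y":1.1,"z":0,"roll":0,"claw":0.8}
    - {"x":0.2,"y":2.2,"z":0,"roll":0,"claw":0.8}
    - {"x":0.3,"y":3.3,"z":0,"roll":0,"claw":0.8}
    - {"x":0.4,"y":4.4,"z":0,"roll":0,"claw":0.8}
    - {"x":0.5,"y":5.5,"z":0,"roll":0,"claw":0.8}

```text
clock: 11.68
eef_pos: [471.7, -116.4, 19.3]
tool_rot: [-3.142, -0.0, 1.466]
force: [0.2, -0.5, 0.3]
width: 17.0
```

Run:
```python
from h import *
print(ctrl.read_state()["eef_pos"],ctrl.read_state()["force"])
w("wrist",(0,0),0)
p,d=ctrl.get_image("wrist"); rects("wrist","dish_a",18);rects("wrist","marker",14,2)
```

```text
[ 471.7117667  -116.39402191   19.28781309] [ 0.2206666  -0.49505876  0.27774046]
dish_a 0.84 uv [318. 186.] c [474. -81.] size [48. 48.] ang 83.9 corners [[448.0, -103.0], [496.0, -108.0], [501.0, -59.0], [453.0, -54.0]]
marker 0.85 uv [150.  50.] c [409. -14.] size [44. 18.] ang 86.1 corners [[398.0, -35.0], [416.0, -36.0], [419.0, 7.0], [401.0, 9.0]]
```

Request:
send_rows:
  rows:
    - {"x":0.2,"y":1.1,"z":0,"roll":0,"claw":0.8}
    - {"x":0.3,"y":2.2,"z":0,"roll":0,"claw":0.8}
    - {"x":0.4,"y":3.3,"z":0,"roll":0,"claw":0.8}
    - {"x":0.6,"y":4.4,"z":0,"roll":0,"claw":0.8}
    - {"x":0.7,"y":5.5,"z":0,"roll":0,"claw":0.8}

```text
clock: 12.25
eef_pos: [478.8, -61.1, 19.3]
tool_rot: [3.142, -0.0, 1.466]
force: [-0.3, 0.2, -0.2]
width: 17.5
```

Request:
send_rows:
  rows:
    - {"x":0.1,"y":1.1,"z":0,"roll":0,"claw":0.8}
    - {"x":0.3,"y":2.2,"z":0,"roll":0,"claw":0.8}
    - {"x":0.4,"y":3.3,"z":0,"roll":0,"claw":0.8}
    - {"x":0.5,"y":4.4,"z":0,"roll":0,"claw":0.8}
    - {"x":0.6,"y":5.5,"z":0,"roll":0,"claw":0.8}

```text
clock: 12.67
eef_pos: [484.6, -6.2, 19.3]
tool_rot: [-3.142, -0.0, 1.466]
force: [0.0, -0.0, 0.2]
width: 17.0
```

Request:
send_rows:
  rows:
    - {"x":0.1,"y":1.1,"z":0,"roll":0,"claw":0.8}
    - {"x":0.3,"y":2.2,"z":0.1,"roll":0,"claw":0.8}
    - {"x":0.4,"y":3.3,"z":0.2,"roll":0,"claw":0.8}
    - {"x":0.5,"y":4.4,"z":0.2,"roll":0,"claw":0.8}
    - {"x":0.6,"y":5.5,"z":0.2,"roll":0,"claw":0.8}

```text
clock: 13.08
eef_pos: [490.5, 48.7, 21.4]
tool_rot: [3.142, -0.0, 1.466]
force: [-1.0, -0.0, 0.0]
width: 17.1
```

Run:
```python
from h import *
print(ctrl.read_state()["eef_pos"],ctrl.read_state()["force"])
w("wrist",(0,0),0)
p,d=ctrl.get_image("wrist"); rects("wrist","dish_a",19)
```

```text
[490.53319796  48.74148315  21.35156768] [-1.01446691 -0.03026212  0.04980916]
dish_a 0.82 uv [316. 188.] c [492.  84.] size [49. 47.] ang 84.0 corners [[466.0, 63.0], [513.0, 58.0], [518.0, 106.0], [472.0, 111.0]]
```

Request:
send_rows:
  rows:
    - {"x":0.1,"y":1.1,"z":0,"roll":0,"claw":0.8}
    - {"x":0.2,"y":2.2,"z":0,"roll":0,"claw":0.8}
    - {"x":0.3,"y":3.3,"z":0,"roll":0,"claw":0.8}
    - {"x":0.5,"y":4.4,"z":0,"roll":0,"claw":0.8}
    - {"x":0.6,"y":5.5,"z":0,"roll":0,"claw":0.8}

```text
clock: 13.6
eef_pos: [496.7, 102.2, 21.3]
tool_rot: [3.141, 0.001, 1.465]
force: [0.3, -0.3, -0.2]
width: 16.8
```

Request:
send_rows:
  rows:
    - {"x":0.1,"y":1.1,"z":0,"roll":0,"claw":0.8}
    - {"x":0.2,"y":2.2,"z":0,"roll":0,"claw":0.8}
    - {"x":0.3,"y":3.3,"z":0,"roll":0,"claw":0.8}
    - {"x":0.4,"y":4.4,"z":0,"roll":0,"claw":0.8}
    - {"x":0.5,"y":5.2,"z":0,"roll":0,"claw":0.8}

```text
clock: 14.02
eef_pos: [501.6, 156.0, 21.3]
tool_rot: [-3.141, -0.0, 1.467]
force: [0.4, 0.1, 0.4]
width: 16.9
```

Request:
send_rows:
  rows:
    - {"x":-0.2,"y":-2,"z":0.5,"roll":0,"claw":0.8}
    - {"x":-0.4,"y":-4.5,"z":3,"roll":0,"claw":0.8}
    - {"x":-0.4,"y":-7.5,"z":6,"roll":0,"claw":0.8}
    - {"x":-0.4,"y":-10.5,"z":9,"roll":0,"claw":0.8}
    - {"x":-0.4,"y":-13,"z":13,"roll":0,"claw":0.8}

```text
clock: 14.43
eef_pos: [496.6, 25.7, 146.1]
tool_rot: [-3.14, 0.002, 1.464]
force: [1.1, 0.1, 0.1]
width: 17.2
```

Request:
send_rows:
  rows:
    - {"x":0,"y":-1,"z":3,"roll":0,"claw":0.8}
    - {"x":0,"y":-2,"z":6,"roll":0,"claw":0.8}
    - {"x":0,"y":-2,"z":8,"roll":0,"claw":0.8}
    - {"x":0,"y":-2,"z":8,"roll":0,"claw":0.8}
    - {"x":0,"y":-2,"z":8,"roll":0,"claw":0.8}

```text
clock: 14.85
eef_pos: [498.2, 8.6, 226.3]
tool_rot: [3.139, -0.001, 1.466]
force: [-1.1, 0.5, -0.2]
width: 17.2
```

Run:
```python
from h import *
print(ctrl.read_state()["eef_pos"],ctrl.read_state()["force"])
w("wrist",(0,0),0)
p,d=ctrl.get_image("wrist"); rects("wrist","dish_a",21);cv2.imwrite("pics/w7.png",p)
p,d=ctrl.get_image("scene");cv2.imwrite("pics/scene2.png",p)
```

```text
[498.21709413   8.60686306 226.28213386] [-1.07124097  0.53696804 -0.20333902]
dish_a 0.67 uv [376.  16.] c [577. 177.] size [31. 49.] ang 84.0 corners [[551.0, 165.0], [600.0, 159.0], [604.0, 190.0], [554.0, 195.0]]
dish_a 0.61 uv [443.  16.] c [649. 170.] size [55. 37.] ang 2.2 corners [[621.0, 188.0], [622.0, 151.0], [678.0, 153.0], [676.0, 190.0]]
dish_a 0.57 uv [307.  19.] c [501. 182.] size [37. 48.] ang 84.0 corners [[475.0, 166.0], [523.0, 161.0], [527.0, 198.0], [479.0, 203.0]]
```

View pics/w7.png

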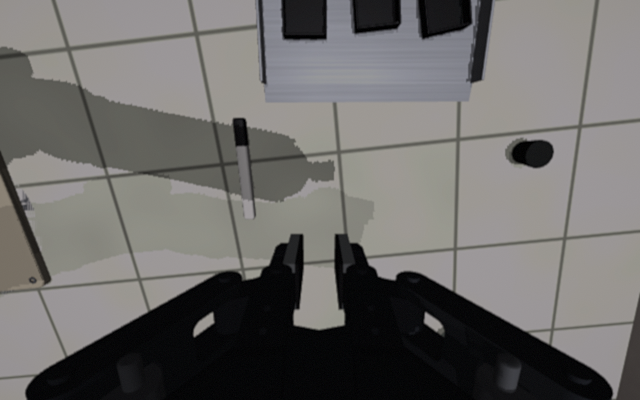

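View pics/scene2.png

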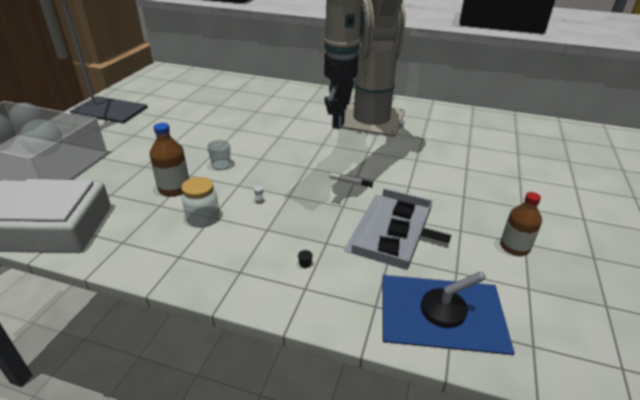

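The wrist view has the three dishes' front edges at row 40 or less, well behind the wall ends at about row 80. The scene view shows all three flat in the pan at (403,210), (398,229) and (389,245), with the vial, bung, marker and bottles unmoved. The gripper is clear, so I'm handing in.

```bash
python3 -c "
from h import *
print(ctrl.finish_job())"
```

```text
the job is handed in; nothing more can be done
None
```

All three black dishes are in the steel pan, lying flat and right way up. I swept them in one at a time (the one nearest the mouth first) with the outside of nearly shut fingers, and didn't pinch or lift any of them.

- **Position:** in the last pictures the dishes sit side by side at about y = 180–195 mm. Their front edges are about 40 mm or more behind the front ends of the side walls.
- **Other things:** the vial, bung, marker, beaker, jar and bottles look unmoved in the last scene picture.
- **Force and time:** readings at the end of each move stayed at about 2 N or less per axis. The clock read about 15 s at hand-in, and the gripper was raised clear of everything.
- **Disagreements:**
  - The last wrist picture cut off the backs of the dishes, so its outline fits came out too short. I relied on the fits made while pushing dishes B and C, the finger position for A, and the scene picture.
  - One move call was refused because it had no roll value, so I sent it again. Nothing moved in between.
  - I viewed 9 pictures.

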